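Set the router table's lift dial and hold the guard up for the height check

TASK

With the clear guard still down over the cutter, turn the router table's lift dial clockwise until its white pointer stands at the red clip on the dial's rim. Then raise the guard by its black bar handle to 45 degrees (the red mark on the quadrant beside it) and finish while still holding it there: its stay has lost its nut and it springs shut when let go, and a colleague is about to check the cutter's height with the brass step gauge. Keep off the cutter, leave the dial as set and the other things lying where they are.

Things in the scene. Friction and masses are not known exactly. Their poses are not given: they have to be found in the camera images.
- router_table: fixed bench-top router table, 250 x 420 mm (x from -135 to +115), its flat top 155 mm above its origin. Origin: on the bench, straight under the cutter; x points to the back (away from the operator), y left, z up. A plywood fence runs along y behind the cutter, front faces at x = +22 mm, 62 mm tall above the table top
- quadrant_mark (a point): the red 45 degree mark on the fixed steel quadrant stay left of the guard (3 mm plate at y = +66 mm in the table's frame, marks every 15 degrees, reaching 87 mm from the hinge line); 82 mm from the hinge line, level with the guard's plane when that is 45 degrees open
- dial (a joint): angle of the lift dial, rad: 0 with the pointer towards the back (+x of the table), growing clockwise seen from above, range 0 to 3.1. It stays where it is left (friction about 0.06 N m) and lifts the cutter 2.5 mm per rad
- index_clip (a joint): angle of the red clip on the rim of the dial's scale, rad, counted as the dial's own angle: the dial is set when both are equal. The clip is stiff and below the fingers; leave it
- dial_grip (a point): point on the vertical axis of the dial, 39 mm above the table top, at the height to grip. Its upright round fluted grip is 42 mm across from 30 to 48 mm above the table top, its top at 52 mm; below it a black skirt 60 mm across ends 13.5 mm above the table top, inside a flat 94 mm scale ring
- dial_pointer (a point): outer end of the dial's white pointer, 37 mm from the dial axis, 6 mm above the table top
- clip_mark (a point): inner edge of the red clip, 37 mm from the dial axis, 6 mm above the table top: where the pointer's end is to stand
- guard: clear flip-up guard, a 5 mm plate 112 mm wide. Origin: middle of its hinge line, which runs along the table's y at x = +30 mm, 70 mm above the table top. Shut it is level, its axes as the table's, reaching 114 mm to -x, the yellow front edge down to z = -15 mm; it opens by turning about +y (front up), stop at 1.45 rad. Weight and a spring shut it from anywhere; 3 to 4 N at the handle hold it
- guard_handle (a point): middle of the guard's black bar handle, at (-95, 0, +42) mm in the guard's frame: a round bar 12 mm thick along y on two 10 mm posts 84 mm apart, its middle 39 mm above the plate. It moves with the guard; the round bar can roll between finger pads, so the tool need not turn with it
- cutter: router cutter, 34 mm across, standing up to 36 mm above the table top, origin on its axis near the table top, under the guard: do not touch it
- beech_block: bystander: beech block 36 x 222 x 58 mm, on the bench
- block_plane: bystander: steel block plane 49 x 161 x 55 mm, on the bench
- wax_tin: bystander: round wax tin, 67 mm across, 24 mm tall, on the bench
- calipers: bystander: bow calipers with two wooden balls, 82 x 220 x 37 mm, on the bench
- step_gauge: bystander: brass three-step gauge 30 x 45 x 24 mm, standing on the router table's top, left of the guard
- spanner: bystander: open-ended spanner 150 mm long, on the bench

How it is judged:
On the way, in this order (a step that is already met when the one before it is completed fails the run):
1. the dial's pointer stands at the red clip, the guard still down (horizontal distance between dial_pointer and clip_mark below 0.004 m and angle between guard's own z axis and vertical below 0.12 rad), for 0.3 s.
2. the guard is held at 45 degrees by its handle (angle between guard's own z axis and vertical between 0.665 and 0.905 rad and contact force between the fingers and guard above 0.5 N and distance between the grasp point and guard_handle below 0.05 m), for 0.5 s.
At the end, for the whole second after the job is handed in: the gripper's fingers are holding the guard by its handle (over 0.5 N, tool centre within 50 mm of the bar's middle), still, 45 degrees open within 7 degrees; the dial's pointer is within 4 mm (6 degrees) of the red clip; no bystander has moved 30 mm (all of step 2 and horizontal distance between dial_pointer and clip_mark below 0.004 m and angular speed of guard below 0.1 rad/s and distance of each of beech_block, block_plane, wax_tin, calipers, step_gauge, spanner from where it was at the start of the episode below 0.03 m); the arm keeps its last pose, push and grip.
It fails at once if the cutter is touched (contact force between any of the fingers, the arm and cutter above 0.5 N).
It fails at once if a bystander is shifted by 30 mm or more (distance of any of beech_block, block_plane, wax_tin, calipers, step_gauge, spanner from where it was at the start of the episode above 0.03 m).
It also fails if it takes over 61 s, if anything falls off the work surface, if the arm or the gripper's body presses on something with over 40 N, if the wrist force passes 120 N, or if a joint passes its speed limit or range.

ROBOT

A 6-joint arm with a two-finger parallel gripper is mounted at the origin on a cart in front of the work surface, level with it; the furniture and walls round the work are solid. World frame = base frame: x ahead of the robot, y to its left, z up, the work surface at z = 0. Lengths are in m, angles in rad, forces in N, time in s.
With the tool pointing down it reaches from about 0.4 to 0.825 m from the base axis. Payload 7 kg.
Tool frame: the origin (TCP) lies between the finger pads, 19 mm behind the fingertips; this is the grasp point; z points along the fingers, y is the line along which they close (so a half turn about z gives the same grasp; the last joint's range is limited). The gripper opens to 88 mm and grips with 3 to 60 N. Pads are 19 mm wide; open, the fingers measure 130 mm over their backs; the gripper's body (78 mm by 193 mm) begins 47 mm behind the grasp point.
Start: joints at [1.453, 0.359, 0.012, 0, -1.224, -0.288], TCP at [0.266, 0.62, 0.245] pointing down, gripper open.
Joint ranges: [-3.07, 3.07], [-1.43, 2.12], [-1.02, 1.25], [-3.03, 1.67], [-3.05, -0], [-3.03, 3.03]. Speed limits (rad/s): [2.39, 2.39, 3.01, 3.14, 3.14, 3.14].

INTERFACE

Orientations are given as [roll, pitch, yaw] about the fixed x, y, z axes, in that order (R = Rz(yaw) Ry(pitch) Rx(roll)).
In Python, from station import arm gives the robot as it stands.
- The arm moves only by the tool creep_tool, called after "Emit:" in YAML: its name, and indented under it one key for each argument. Schema: {"type":"object","properties":{"steps":{"type":"array","items":{"type":"array","items":{"type":"array","items":{"type":"number"},"minItems":5,"maxItems":5},"minItems":1,"maxItems":20},"minItems":1,"maxItems":1},"grip_n":{"type":"number"},"only":{"type":"string"},"quiet":{"type":"boolean"},"lines":{"type":"string"}},"required":["steps"],"additionalProperties":false}. steps is a list that holds a single list of rows (three levels of brackets), with 1 to 20 rows, each of 5 numbers: the finger opening in m, then dx, dy, dz in fractions of the full range, 1 being 0.8 m, then a turn about the tool's z in normalised numbers (1 is 4 rad); each row is the pose to reach, as a shift and turn from the pose commanded when the call began, along the tool's axes at that moment; what a row does not reach only later rows make up. A row lasts 1/12 s, in which the tool goes at most 0.0417 m and 0.125 rad, less where a joint would pass 70% of its speed; a pose out of reach is approached as far as the arm can. The fingers move at their own pace and stop on an object; grip_n is the grip in N (left out, the last holds). Time passes only in rows, so rows that do not move let the fingers close. The tool returns the time, the measured TCP pose, the force, the opening and the grip force at its end. only (a regular expression) keeps the lines of the reply that match it, lines (a string "A,B") keeps lines A to B, and quiet returns only ok. Input that does not fit is refused with a message, and nothing moves.
- arm.get_state(): the state, without advancing time (a new reading comes with each control period).
- arm.grab_frame(name): name is "scene" or "top" or "wrist"; returns the picture (400x640x3 uint8, red, green, blue); there is no depth.
- arm.camera_params(name): a dict with "fx", "fy", "cx", "cy" (pixels), "T" (4x4, takes a point from camera to world coordinates); the wrist camera has in their place "hand_eye" (4x4, takes a point from camera to tool coordinates, whose origin is the TCP and whose axes are the flange's). Camera axes: x right, y down, z forward; pixel columns grow to the right and rows downward; lengths in m; the calibration is good to about 2 mm. A picture is of the moment at which its call begins: read the wrist's pose just before it. camera_params takes no time and is no camera call.
- arm.job_done(): hands the job in; it is judged then, once.
The state is a dict: "t": time; "q": joint angles; "qd": joint speeds; "joint_efforts": joint torques, N m; "eef_pos": TCP position; "ee_rot": TCP orientation; "force": force on the tool from outside, world axes, zero at the start; "moment": the same for the moment, N m; "width": finger opening in m; "gripper_force": force on a finger pad.
Only numpy, scipy, OpenCV 4.12 (cv2) and the standard library are available. Lean on these libraries where they do the work, as an engineer would, in place of code of your own. Each camera call takes 0.05 s, during which the arm holds its last target. There are 200 camera calls.

## Working session

There is one attempt and no reset: what is moved stays moved. The work goes in short steps, Python scripts to look and compute and a tool call to move; the robot and the scene stay as the last step left them, time stands still between calls to the robot, and variables do not carry over. Pictures are saved under pics/ and viewed, at most 10 in all, crops included, and the job is handed in when it is done.

```bash
mkdir -p pics; ls
```

Run:
```python
from station import arm
import cv2,numpy as np
s=arm.get_state();print(s['t'],s['eef_pos'],s['ee_rot'],s['width'])
for n in('scene','top','wrist'):
    f=arm.grab_frame(n);cv2.imwrite(f'pics/{n}0.png',f[:,:,::-1]);print(n,arm.camera_params(n))
```

```text
pics
0.0 [0.26629059 0.61976759 0.24445125] [ 3.13996982e+00 -1.35680199e-04 -4.05928214e-01] 0.08765935608124724
scene {'fx': 414.1413195562176, 'fy': 414.1413195562176, 'cx': 312.83891109114404, 'cy': 201.72406068579252, 'T': array([[ 0.89864129, -0.23070482,  0.37312077, -0.01489056],
       [-0.43852077, -0.49563567,  0.74969648, -0.99688953],
       [ 0.01197337, -0.83732942, -0.54656754,  0.90183925],
       [ 0.        ,  0.        ,  0.        ,  1.        ]])}
top {'fx': 470.0833462449969, 'fy': 470.0833462449969, 'cx': 316.57524569513873, 'cy': 205.08473936303022, 'T': array([[-3.50101488e-02, -9.73144794e-01,  2.27515930e-01,
         1.34985426e-01],
       [-9.99386586e-01,  3.38946041e-02, -8.80956155e-03,
        -8.97501463e-03],
       [ 8.61416600e-04, -2.27684793e-01, -9.73734509e-01,
         1.69127075e+00],
       [ 0.00000000e+00,  0.00000000e+00,  0.00000000e+00,
         1.00000000e+00]])}
wrist {'fx': 349.07221747416173, 'fy': 349.07221747416173, 'cx': 320.6398079086269, 'cy': 198.79458311921053, 'hand_eye': array([[ 1.95001500e-04, -9.64992370e-01, -2.62277883e-01,
         7.14766221e-02],
       [ 9.99999980e-01,  1.76150389e-04,  9.53862915e-05,
         1.20667543e-03],
       [-4.58466924e-05, -2.62277896e-01,  9.64992385e-01,
        -1.40436726e-01],
       [ 0.00000000e+00,  0.00000000e+00,  0.00000000e+00,
         1.00000000e+00]])}
```

View pics/scene0.png

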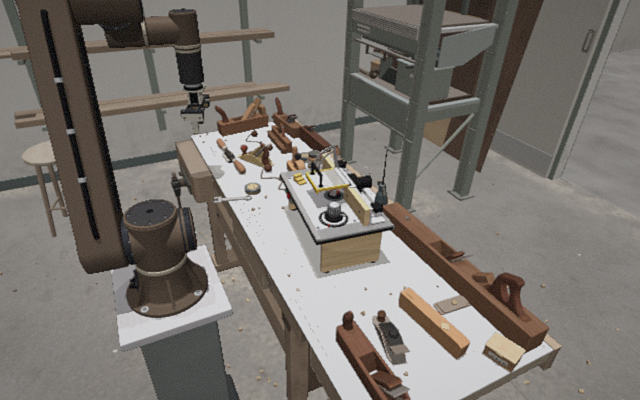

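View pics/top0.png

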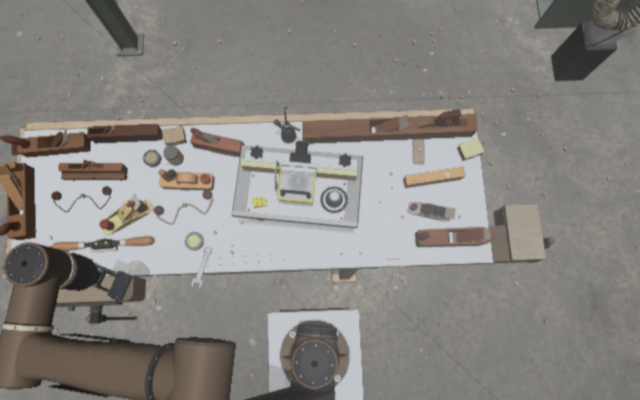

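The scene view shows the router table near (335,195), with the dial at (333,213). In the top view the dial is at (334,199), the guard at (297,182) and the step gauge at (260,202). I'll crop closer.

Run:
```python
import cv2,numpy as np
a=cv2.imread('pics/top0.png')[140:235,228:368];b=cv2.imread('pics/scene0.png')[140:240,270:400]
a=cv2.resize(a,(780,int(95*780/140)),interpolation=2)[:,:]
cv2.imwrite('pics/c1.png',a)
```

Create h.py:
```python
import numpy as np,cv2
from station import arm
from scipy.spatial.transform import Rotation as R
def cam(n,s=None):
    p=arm.camera_params(n)
    K=np.array([[p['fx'],0,p['cx']],[0,p['fy'],p['cy']],[0,0,1]])
    if n!='wrist': return K,p['T']
    T=np.eye(4);T[:3,:3]=R.from_euler('xyz',s['ee_rot']).as_matrix();T[:3,3]=s['eef_pos']
    return K,T@p['hand_eye']
def ray(KT,uv,z):
    K,T=KT;d=T[:3,:3]@np.linalg.solve(K,[*uv,1]);o=T[:3,3];return o+d*(z-o[2])/d[2]
def proj(KT,P):
    K,T=KT;c=T[:3,:3].T@(np.asarray(P)-T[:3,3]);u=K@c;return u[:2]/u[2]
```

Run:
```python
from h import *
C=cam('top')
for uv in [(334,199),(297,182),(234,216),(357,226),(363,156),(243,146),(260,202)]: print(uv,ray(C,uv,.155).round(3))
```

```text
(334, 199) [ 0.513 -0.082  0.155]
(297, 182) [0.577 0.041 0.155]
(234, 216) [0.466 0.254 0.155]
(357, 226) [ 0.418 -0.155  0.155]
(363, 156) [ 0.662 -0.189  0.155]
(243, 146) [0.712 0.224 0.155]
(260, 202) [0.511 0.167 0.155]
```

View pics/c1.png

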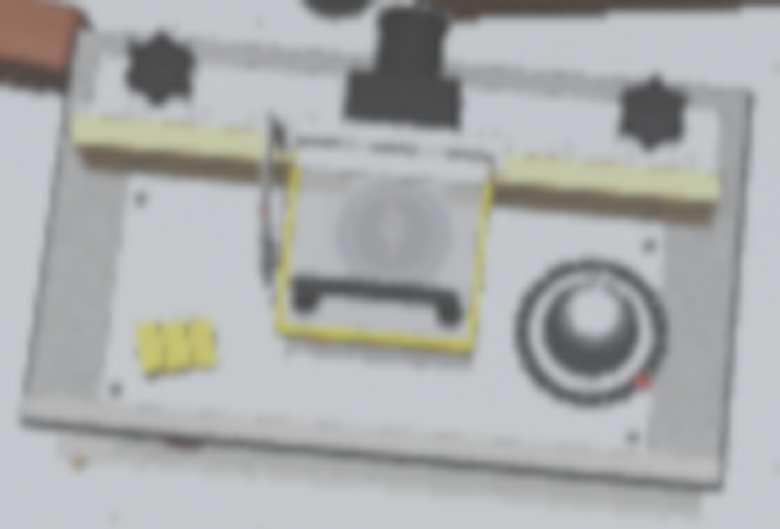

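The close crop gives a table yaw of about -0.12 and puts the dial near world (0.51, -0.08). The red clip at crop (643,380) is about 2.2 rad clockwise of the back, and the guard is shut. I'll move above the dial to measure with the wrist camera.

The manual's scale: shifts go in shares of 0.8 m and turns go in shares of 4 rad. Converting my numbers, 0.55 m / 0.8 = 0.6875, -0.12 m / 0.8 = -0.15, 0.42 rad / 4 = 0.105.

Emit:
creep_tool:
  steps:
    - [[0.088, 0, 0, -0.05, 0], [0.088, 0, 0, -0.1, 0], [0.088, 0, 0, -0.15, 0], [0.088, 0.0625, 0.0625, -0.2, 0.025], [0.088, 0.625, 0.6875, -0.2, 0.105], [0.088, 0.625, 0.6875, -0.2, 0.105], [0.088, 0.625, 0.6875, -0.2, 0.105], [0.088, 0.625, 0.6875, -0.2, 0.105], [0.088, 0.625, 0.6875, -0.2, 0.105], [0.088, 0.625, 0.6875, -0.2, 0.105], [0.088, 0.625, 0.6875, -0.2, 0.105], [0.088, 0.625, 0.6875, -0.2, 0.105], [0.088, 0.625, 0.6875, -0.2, 0.105], [0.088, 0.625, 0.6875, -0.2, 0.105], [0.088, 0.625, 0.6875, -0.2, 0.105], [0.088, 0.625, 0.6875, -0.2, 0.105], [0.088, 0.625, 0.6875, -0.2, 0.105], [0.088, 0.625, 0.6875, -0.2, 0.105], [0.088, 0.625, 0.6875, -0.2, 0.105], [0.088, 0.625, 0.6875, -0.2, 0.105]]
  grip_n: 20

```text
t: 1.82
eef_pos: [0.4955, -0.0462, 0.4045]
ee_rot: [-3.141, -0.0, -0.826]
force: [0.9, 1.6, -0.4]
width: 0.088
gripper_force: 0.0
```

Emit:
creep_tool:
  steps:
    - [[0.06, 0.0125, 0.025, 0, 0], [0.06, 0.0125, 0.025, 0, 0], [0.06, 0.0125, 0.025, 0, 0]]

```text
t: 2.07
eef_pos: [0.4873, -0.0662, 0.404]
ee_rot: [3.141, 0.0, -0.829]
force: [-0.2, 0.8, 0.2]
width: 0.0731
gripper_force: 0.0
```

Run:
```python
from h import *
s=arm.get_state();print({k:np.round(v,3) for k,v in s.items()})
f=arm.grab_frame('wrist');cv2.imwrite('pics/w1.png',f[:,:,::-1])
```

```text
{'t': np.float64(2.067), 'q': array([ 0.265, -0.015, -0.095, -0.   , -1.491,  0.477]), 'qd': array([ 0.042, -0.005,  0.002, -0.003,  0.003, -0.013]), 'joint_efforts': array([-1.1590e+00, -2.9764e+01,  3.1095e+01,  7.4800e+00,  4.0000e-03,
        2.0600e-01]), 'eef_pos': array([ 0.487, -0.066,  0.404]), 'ee_rot': array([ 3.141,  0.   , -0.829]), 'force': array([-0.206,  0.821,  0.194]), 'moment': array([ 0.072, -0.064,  0.07 ]), 'gripper_force': np.float64(0.0), 'width': np.float64(0.073)}
```

View pics/w1.png

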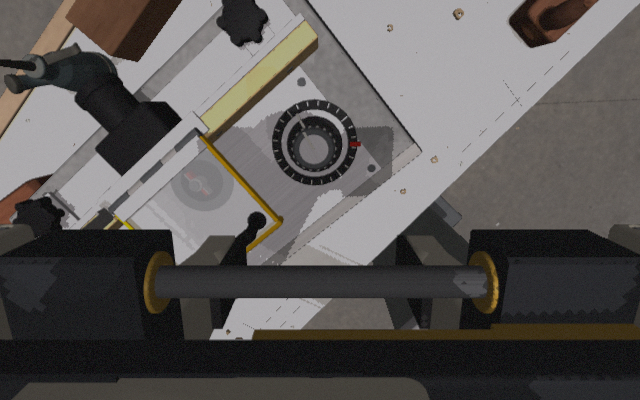

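The wrist view shows the dial ring centred near (315,143), the red clip at (356,144) and the pointer near (303,125). The handle's right-hand end is at (257,219).

Create dial.py:
```python
from h import *
import sys
s=arm.get_state();f=arm.grab_frame('wrist').astype(int);C=cam('wrist',s)
c0=np.array(eval(sys.argv[1]));ZT=.155
# rectify ring plane: 2 px per mm, 140x140 mm about c0; image up = +x world, right = -y
g=np.arange(-.07,.07,.0005);X=c0[0]-g[:,None]+0*g;Y=c0[1]-g[None,:]+0*g[:,None]
P=np.stack([X,Y,np.full_like(X,ZT+.006)],-1).reshape(-1,3)
c=(P-C[1][:3,3])@C[1][:3,:3];uv=(c@C[0].T);uv=(uv[:,:2]/uv[:,2:]).reshape(280,280,2).astype(np.float32)
w=cv2.remap(f.astype(np.uint8),uv[...,0],uv[...,1],1);cv2.imwrite(f'pics/{sys.argv[2]}.png',cv2.resize(w,(560,560),interpolation=2)[:,:,::-1])
w=w.astype(int);red=(w[...,0]>110)&(w[...,1]<60+0*w[...,1])
v,u=np.nonzero(red);xy=lambda u,v:np.array([c0[0]-g[0]-v*.0005,c0[1]-g[0]-u*.0005])
print('red',len(u),xy(u.mean(),v.mean()))
gray=w.sum(2)/3;m=cv2.morphologyEx((gray<70).astype(np.uint8),3,np.ones((5,5)))
for ct in cv2.findContours(m,0,2)[0]:
    if cv2.contourArea(ct)>8000:
        e=cv2.fitEllipse(cv2.convexHull(ct));print('ring',xy(*e[0]),np.array(e[1])*.5)
```

```bash
python3 dial.py '(.513,-.082)' d1
```

```text
red 0 [nan nan]
ring [ 0.51174731 -0.08482514] [91.94108582 94.76608276]dial.py:12: RuntimeWarning: Mean of empty slice.
  print('red',len(u),xy(u.mean(),v.mean()))
  ret = ret.dtype.type(ret / rcount)
```

View pics/d1.png

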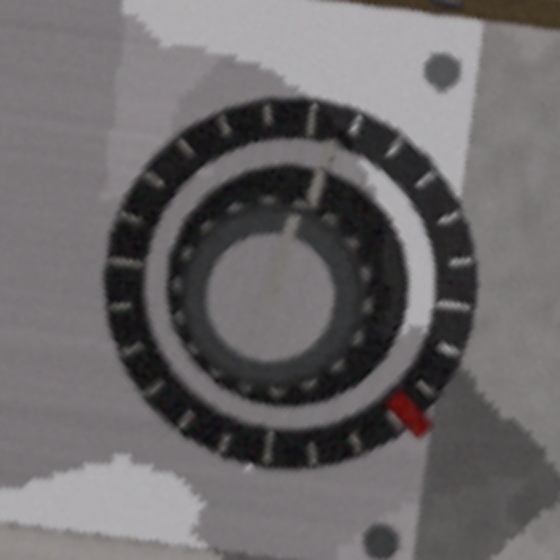

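Run:
```python
from h import *
s=arm.get_state();print(s['eef_pos'],s['ee_rot'],s['width']);C=cam('wrist',s)
h=ray(C,(257,219),.267);print(h)
d=np.array([.5117,-.0848,.194])-s['eef_pos'];M=R.from_euler('xyz',s['ee_rot']).as_matrix();print('tool delta',M.T@d)
Rz=R.from_euler('z',-.12).as_matrix();print('handle end rel dial in table',Rz.T@(h-[.5117,-.0848,.194]))
```

```text
[ 0.48754675 -0.06474661  0.40414456] [-3.14150415e+00  2.15534329e-04 -8.26012132e-01] 0.0653592984030617
[ 0.51187237 -0.01357495  0.267     ]
tool delta [ 0.03116063 -0.00414725  0.21013822]
handle end rel dial in table [-0.00835538  0.07073348  0.073     ]
```

Converted, 0.207 m / 0.8 = 0.2588, 0.18 m / 0.8 = 0.225.

Emit:
creep_tool:
  steps:
    - [[0.062, 0.0388, -0.005, 0.05, 0], [0.062, 0.0388, -0.005, 0.1, 0], [0.062, 0.0388, -0.005, 0.15, 0], [0.062, 0.0388, -0.005, 0.1875, 0], [0.062, 0.0388, -0.005, 0.225, 0], [0.062, 0.0388, -0.005, 0.2588, 0], [0.062, 0.0388, -0.005, 0.2588, 0], [0.062, 0.0388, -0.005, 0.2588, 0]]

```text
t: 2.83
eef_pos: [0.5113, -0.0842, 0.1968]
ee_rot: [3.139, 0.001, -0.824]
force: [-0.1, 0.4, 0.4]
width: 0.0625
gripper_force: 0.0
```

Emit:
creep_tool:
  steps:
    - [[0.036, 0, 0, 0, 0], [0.036, 0, 0, 0, 0], [0.036, 0, 0, 0, 0], [0.036, 0, 0, 0, 0], [0.036, 0, 0, 0, 0], [0.036, 0, 0, 0, 0]]
  grip_n: 20

```text
t: 3.33
eef_pos: [0.5131, -0.0843, 0.1988]
ee_rot: [-3.138, -0.002, -0.825]
force: [0.7, 6.3, 6.0]
width: 0.0414
gripper_force: 20.0
```

Converted, 1.08 rad / 4 = 0.27.

Emit:
creep_tool:
  steps:
    - [[0.036, 0, 0, 0, 0.025], [0.036, 0, 0, 0, 0.05], [0.036, 0, 0, 0, 0.075], [0.036, 0, 0, 0, 0.1], [0.036, 0, 0, 0, 0.125], [0.036, 0, 0, 0, 0.15], [0.036, 0, 0, 0, 0.175], [0.036, 0, 0, 0, 0.2], [0.036, 0, 0, 0, 0.225], [0.036, 0, 0, 0, 0.25], [0.036, 0, 0, 0, 0.27], [0.036, 0, 0, 0, 0.27], [0.036, 0, 0, 0, 0.27]]

```text
t: 4.42
eef_pos: [0.5112, -0.0847, 0.1988]
ee_rot: [-3.141, 0.001, -1.906]
force: [-7.1, 5.9, 10.8]
width: 0.0412
gripper_force: 20.0
```

Emit:
creep_tool:
  steps:
    - [[0.062, 0, 0, 0, 0], [0.062, 0, 0, 0, 0], [0.062, 0, 0, 0, 0], [0.062, 0, 0, 0, 0]]

```text
t: 4.75
eef_pos: [0.5116, -0.0852, 0.1972]
ee_rot: [3.142, -0.0, -1.906]
force: [-0.4, 0.1, 0.1]
width: 0.06
gripper_force: 0.0
```

Converted, -0.18 m / 0.8 = -0.225, -0.12 m / 0.8 = -0.15, -1.08 rad / 4 = -0.27.

Emit:
creep_tool:
  steps:
    - [[0.062, 0, 0, -0.05, 0], [0.062, 0, 0, -0.1, 0], [0.062, 0, 0, -0.15, -0.025], [0.062, 0, 0, -0.2, -0.05], [0.062, -0.0375, 0, -0.225, -0.075], [0.062, -0.0375, 0, -0.225, -0.1], [0.062, -0.0375, 0, -0.225, -0.125], [0.062, -0.0375, 0, -0.225, -0.15], [0.062, -0.0375, 0, -0.225, -0.175], [0.062, -0.0375, 0, -0.225, -0.2], [0.062, -0.0375, 0, -0.225, -0.225], [0.062, -0.0375, 0, -0.225, -0.25], [0.062, -0.0375, 0, -0.225, -0.27], [0.062, -0.0375, 0, -0.225, -0.27], [0.062, -0.0375, 0, -0.225, -0.27], [0.062, -0.0375, 0, -0.225, -0.27]]

```text
t: 6.08
eef_pos: [0.5215, -0.0568, 0.3771]
ee_rot: [3.141, 0.0, -0.829]
force: [-0.3, 0.7, 0.1]
width: 0.0618
gripper_force: 0.0
```

```bash
sed -i 's/>110)&(w\[...,1\]<60+0\*w\[...,1\])/>2*w[...,1]+30)/' dial.py
python3 dial.py '(.5117,-.0848)' d2; python3 -c "
from h import *
s=arm.get_state();print(s['eef_pos'],s['ee_rot'])"
```

```text
red 208 [ 0.47991154 -0.11390096]
ring [ 0.51202744 -0.08489316] [91.73439026 94.87218475]
[ 0.52147947 -0.05680006  0.37715255] [ 3.14137539e+00  4.74490790e-05 -8.28123431e-01]
```

View pics/d2.png

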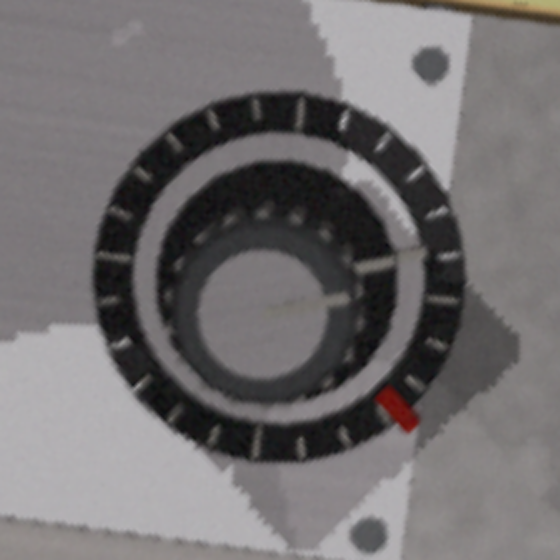

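The second look puts the pointer end at px (424,250), 79.5° clockwise of world x, and the clip at 137.9°. That leaves 1.02 rad.

Converted, 0.18 m / 0.8 = 0.225, 0.026 m / 0.8 = 0.0325.

Emit:
creep_tool:
  steps:
    - [[0.062, 0.0175, 0.0325, 0.0375, 0], [0.062, 0.0175, 0.0325, 0.075, 0], [0.062, 0.0175, 0.0325, 0.125, 0], [0.062, 0.0175, 0.0325, 0.1625, 0], [0.062, 0.0175, 0.0325, 0.2, 0], [0.062, 0.0175, 0.0325, 0.225, 0], [0.062, 0.0175, 0.0325, 0.225, 0], [0.062, 0.0175, 0.0325, 0.225, 0]]

```text
t: 6.8
eef_pos: [0.5116, -0.0848, 0.197]
ee_rot: [3.14, 0.001, -0.827]
force: [0.5, -0.5, 0.4]
width: 0.0619
gripper_force: 0.0
```

Emit:
creep_tool:
  steps:
    - [[0.036, 0, 0, 0, 0], [0.036, 0, 0, 0, 0], [0.036, 0, 0, 0, 0], [0.036, 0, 0, 0, 0], [0.036, 0, 0, 0, 0], [0.036, 0, 0, 0, 0]]
  grip_n: 20

```text
t: 7.3
eef_pos: [0.513, -0.0842, 0.1985]
ee_rot: [-3.139, -0.002, -0.825]
force: [2.0, 4.0, 6.2]
width: 0.0408
gripper_force: 20.0
```

Emit:
creep_tool:
  steps:
    - [[0.036, 0, 0, 0, 0.025], [0.036, 0, 0, 0, 0.05], [0.036, 0, 0, 0, 0.075], [0.036, 0, 0, 0, 0.1], [0.036, 0, 0, 0, 0.125], [0.036, 0, 0, 0, 0.15], [0.036, 0, 0, 0, 0.175], [0.036, 0, 0, 0, 0.2], [0.036, 0, 0, 0, 0.225], [0.036, 0, 0, 0, 0.2425], [0.036, 0, 0, 0, 0.255], [0.036, 0, 0, 0, 0.255], [0.036, 0, 0, 0, 0.255], [0.036, 0, 0, 0, 0.255]]

```text
t: 8.47
eef_pos: [0.5113, -0.0846, 0.1985]
ee_rot: [3.141, -0.0, -1.846]
force: [-5.5, 4.3, 11.3]
width: 0.041
gripper_force: 20.0
```

Emit:
creep_tool:
  steps:
    - [[0.062, 0, 0, 0, 0], [0.062, 0, 0, 0, 0], [0.062, 0, 0, 0, 0], [0.062, 0, 0, 0, 0]]

```text
t: 8.8
eef_pos: [0.5116, -0.0848, 0.197]
ee_rot: [3.141, -0.0, -1.846]
force: [0.4, -0.2, -0.7]
width: 0.0602
gripper_force: 0.0
```

Emit:
creep_tool:
  steps:
    - [[0.062, 0, 0, -0.05, 0], [0.062, 0, 0, -0.1, 0], [0.062, 0, 0, -0.15, 0], [0.062, 0, 0, -0.2, 0], [0.062, -0.025, 0, -0.25, 0], [0.062, -0.025, 0, -0.25, 0], [0.062, -0.025, 0, -0.25, 0]]

```text
t: 9.38
eef_pos: [0.5184, -0.0648, 0.3999]
ee_rot: [-3.137, 0.002, -1.845]
force: [-0.0, 0.2, -0.4]
width: 0.0621
gripper_force: 0.0
```

```bash
python3 dial.py '(.5120,-.0849)' d3
```

Run:
```python
from h import *
s=arm.get_state();print(s['eef_pos'],s['ee_rot']);f=arm.grab_frame('wrist');cv2.imwrite('pics/w3.png',f[:,:,::-1])
d=cv2.imread('pics/d3.png')
cv2.imwrite('pics/w3c.png',np.hstack([cv2.resize(d,(400,400)),f[:,120:520,::-1]]))
```

```text
red 204 [ 0.48013725 -0.11361814]
ring [ 0.511973  -0.0845442] [92.1164856  92.92758179]
[ 0.51753938 -0.06502083  0.39777567] [-3.14045613e+00  9.58843313e-04 -1.84534093e+00]
```

View pics/w3c.png

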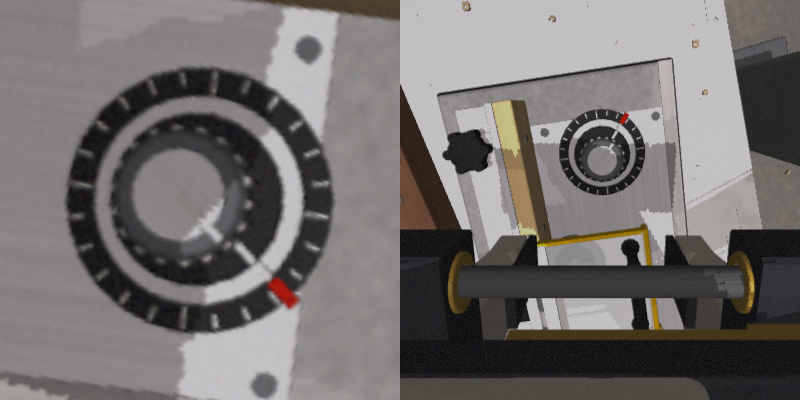

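The pointer now lies on the red clip. Next I'll view the handle from the left side, with the tool squared to the table.

Converted, -0.19 m / 0.8 = -0.2375, -0.15 m / 0.8 = -0.1875, -0.145 rad / 4 = -0.0363.

Emit:
creep_tool:
  steps:
    - [[0.062, -0.0375, 0, 0, -0.025], [0.062, -0.0875, 0, 0, -0.0363], [0.062, -0.1375, 0, 0, -0.0363], [0.062, -0.1875, 0, 0, -0.0363], [0.062, -0.2375, 0, 0, -0.0363], [0.062, -0.2375, 0, 0, -0.0363], [0.062, -0.2375, 0, 0, -0.0363]]

```text
t: 10.07
eef_pos: [0.5688, 0.1191, 0.3944]
ee_rot: [3.138, -0.003, -1.698]
force: [0.2, -0.4, 0.0]
width: 0.0623
gripper_force: 0.0
```

Run:
```python
from h import *
s=arm.get_state();print(s['eef_pos'],s['ee_rot'],s['t']);f=arm.grab_frame('wrist');cv2.imwrite('pics/w4.png',f[:,:,::-1])
```

```text
[0.56875436 0.11907706 0.39444473] [ 3.13762426e+00 -2.61280381e-03 -1.69839388e+00] 10.0667
```

View pics/w4.png

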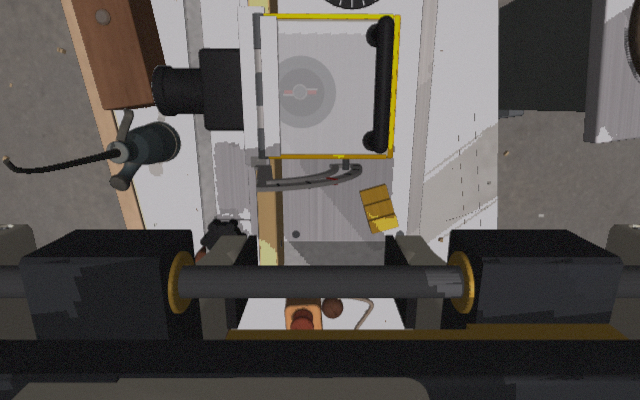

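The handle bar runs from px (388,20) to (382,150) in the wrist view.

Run:
```python
from h import *
s=arm.get_state();C=cam('wrist',s)
a,b=ray(C,(388,20),.267),ray(C,(382,150),.267);m=(a+b)/2
print(a,b,np.linalg.norm(a-b),'yaw',np.arctan2(*(-(b-a)[[0]]),(b-a)[1]) if 0 else np.arctan2(-(b-a)[0],(b-a)[1]))
h1,h2=[ray(C,p,.225) for p in((258,20),(258,150))];print('hinge',h1,h2)
M=R.from_euler('xyz',s['ee_rot']).as_matrix();print('delta',M.T@(np.array([*m[:2],.267])-s['eef_pos']))
```

```text
[ 0.50543931 -0.00400292  0.267     ] [0.51713843 0.08617784 0.267     ] 0.09093645384618361 yaw -0.1290091332718859
hinge [ 0.60130741 -0.02536211  0.225     ] [0.61963961 0.07819666 0.225     ]
delta [0.08323124 0.04657462 0.12844464]
```

Converted, 0.127 m / 0.8 = 0.1588, 0.083 m / 0.8 = 0.1038.

Emit:
creep_tool:
  steps:
    - [[0.062, 0.0438, 0.025, 0, 0], [0.062, 0.0875, 0.05, 0, 0], [0.062, 0.1038, 0.0588, 0.0375, 0], [0.062, 0.1038, 0.0588, 0.075, 0], [0.062, 0.1038, 0.0588, 0.1125, 0], [0.062, 0.1038, 0.0588, 0.1375, 0], [0.062, 0.1038, 0.0588, 0.1588, 0], [0.062, 0.1038, 0.0588, 0.1588, 0], [0.062, 0.1038, 0.0588, 0.1588, 0]]

```text
t: 10.87
eef_pos: [0.5109, 0.0399, 0.2699]
ee_rot: [3.14, -0.001, -1.702]
force: [0.3, -0.0, 1.1]
width: 0.0618
gripper_force: 0.0
```

Emit:
creep_tool:
  steps:
    - [[0.005, 0, 0, 0, 0], [0.005, 0, 0, 0, 0], [0.005, 0, 0, 0, 0], [0.005, 0, 0, 0, 0], [0.005, 0, 0, 0, 0], [0.005, 0, 0, 0, 0], [0.005, 0, 0, 0, 0], [0.005, 0, 0, 0, 0], [0.005, 0, 0, 0, 0], [0.005, 0, 0, 0, 0]]
  grip_n: 25

```text
t: 11.7
eef_pos: [0.5127, 0.0412, 0.2704]
ee_rot: [-3.139, 0.0, -1.701]
force: [5.3, -2.1, -2.9]
width: 0.0111
gripper_force: 25.0
```

Emit:
creep_tool:
  steps:
    - [[0.005, 0, -0.0025, -0.0063, 0], [0.005, 0, -0.0059, -0.0116, 0], [0.005, 0, -0.0094, -0.0171, 0], [0.005, 0, -0.0128, -0.0225, 0], [0.005, 0, -0.0168, -0.0278, 0], [0.005, 0, -0.0209, -0.0328, 0], [0.005, 0, -0.0254, -0.0375, 0], [0.005, 0, -0.0299, -0.0421, 0], [0.005, 0, -0.0299, -0.0421, 0]]

```text
t: 12.45
eef_pos: [0.5351, 0.0382, 0.3049]
ee_rot: [3.141, -0.0, -1.701]
force: [-5.7, 3.8, -1.1]
width: 0.0109
gripper_force: 25.0
```

Converted, -0.0336 m / 0.8 = -0.042, -0.03 m / 0.8 = -0.0375.

Emit:
creep_tool:
  steps:
    - [[0.005, 0, -0.005, -0.0043, 0], [0.005, 0, -0.0099, -0.0084, 0], [0.005, 0, -0.0151, -0.0123, 0], [0.005, 0, -0.0205, -0.0158, 0], [0.005, 0, -0.0261, -0.019, 0], [0.005, 0, -0.0319, -0.022, 0], [0.005, 0, -0.0375, -0.0246, 0], [0.005, 0, -0.042, -0.0265, 0], [0.005, 0, -0.042, -0.0265, 0], [0.005, 0, -0.042, -0.0265, 0], [0.005, 0, -0.042, -0.0265, 0], [0.005, 0, -0.042, -0.0265, 0], [0.005, 0, -0.042, -0.0265, 0], [0.005, 0, -0.042, -0.0265, 0], [0.005, 0, -0.042, -0.0265, 0], [0.005, 0, -0.042, -0.0265, 0]]

```text
t: 13.78
eef_pos: [0.5683, 0.0336, 0.328]
ee_rot: [-3.14, 0.0, -1.7]
force: [-8.4, 3.3, 10.1]
width: 0.0115
gripper_force: 25.0
```

Run:
```python
from h import *
f=arm.grab_frame('scene');cv2.imwrite('pics/s5.png',cv2.resize(f[140:240,270:400,::-1],(780,600),interpolation=2))
f=arm.grab_frame('wrist');cv2.imwrite('pics/w5.png',f[:,:,::-1])
s=arm.get_state();e=s['eef_pos'];print(e,s['t'],s['gripper_force'],s['qd'])
# angle from arc: start (0.511,0.041,0.267), hinge 95 back & 42 below along table x
ux=np.array([np.cos(-.129),np.sin(-.129)]);v=(e[:2]-[.5115,.041])@ux-.095;w=e[2]-.2695+.042
print('open',np.arctan2(w,-v)-np.arctan2(42,95),np.hypot(v,w))
```

```text
[0.56830324 0.03364413 0.32797946] 13.8833 24.997540712356567 [ 1.10251932e-03 -5.41288527e-06 -3.55609983e-04  2.39349848e-04
 -1.56827169e-03  1.03078861e-03]
open 0.795384146087839 0.10732709692174523
```

View pics/w5.png

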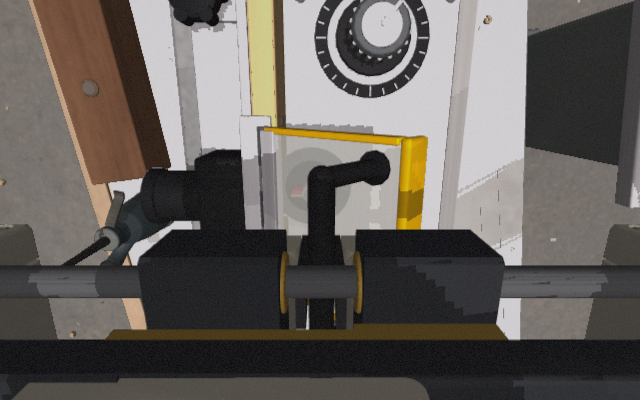

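View pics/s5.png

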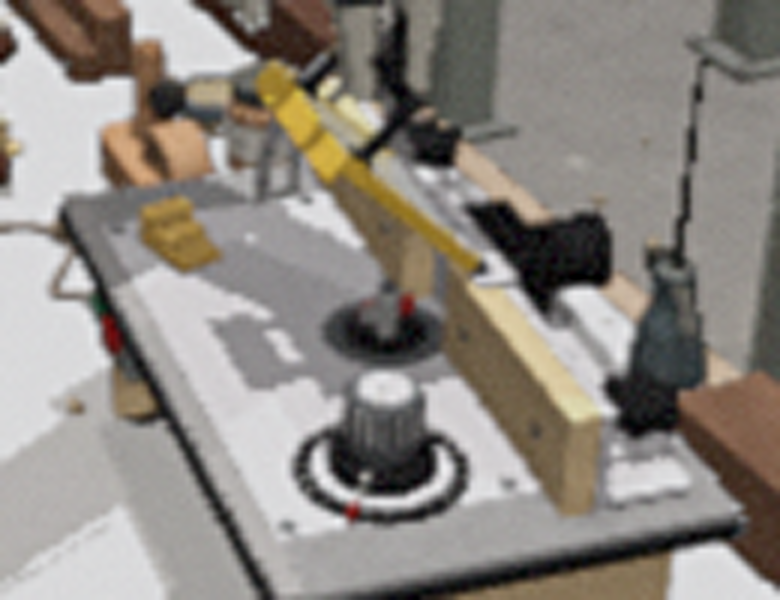

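Both views show the guard raised to roughly 45° with the bar gripped. In the scene crop its right edge runs from about (480,268) to (340,165), and the pointer is still at the clip. I'll check the angle by projection.

Run:
```python
from h import *
Rz=R.from_euler('z',-.129).as_matrix();H=np.array([.511,.041,.225])+Rz@[.095,0,0]
s=arm.get_state();S=cam('scene');W=cam('wrist',s)
cr=lambda p:((p-[270,140])*6).round()
print('hinge',cr(proj(S,H+Rz@[0,-.056,0])),proj(W,H+Rz@[0,-.056,0]))
for t in(.6,.7,.785,.87,.95):
    G=Rz@R.from_euler('y',t).as_matrix()
    print(t,[ (cr(proj(S,H+G@p)),proj(W,H+G@p).round()) for p in([-.114,-.056,.0],[-.114,-.056,-.015],[-.095,-.042,.042],[-.095,-.042,.0])])
```

```text
hinge [477. 266.] [267.47029884 127.86408705]
0.6 [(array([314., 186.]), array([434., 136.])), (array([298., 210.]), array([443., 134.])), (array([378., 121.]), array([361., 173.])), (array([333., 187.]), array([397., 161.]))]
0.7 [(array([327., 168.]), array([426., 138.])), (array([308., 191.]), array([438., 136.])), (array([395., 110.]), array([341., 175.])), (array([343., 173.]), array([389., 163.]))]
0.785 [(array([339., 154.]), array([416., 140.])), (array([319., 175.]), array([432., 137.])), (array([410., 102.]), array([323., 176.])), (array([354., 161.]), array([381., 165.]))]
0.87 [(array([353., 141.]), array([404., 141.])), (array([331., 161.]), array([423., 139.])), (array([425.,  95.]), array([303., 178.])), (array([365., 150.]), array([370., 167.]))]
0.95 [(array([367., 129.]), array([390., 142.])), (array([344., 147.]), array([413., 140.])), (array([440.,  89.]), array([283., 179.])), (array([376., 140.]), array([359., 168.]))]
```

```bash
python3 -c "
from station import arm
print(arm.job_done())"
```

```text
the job is handed in; nothing more can be done
None
```

I set the dial's pointer to the red clip, and the gripper is holding the guard by its handle at about 45° (0.79 rad by image projection); the job is handed in, but no verdict came back.

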